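Screw the lid onto a loaded centrifuge bucket

ROBOT

A 7-joint arm with a two-finger parallel gripper is mounted at the origin on a cart in front of the work surface, level with it; the furniture and walls round the work are solid. World frame = base frame: x ahead of the robot, y to its left, z up, the work surface at z = 0. Lengths are in m, angles in rad, forces in N, time in s.
With the tool pointing down it reaches from about 0.425 to 0.925 m from the base axis. Payload 6.8 kg.
Tool frame: the origin (TCP) lies on the front face of the gripper's body, between the roots of the fingers; the fingertips stand 73 mm ahead of it and the grasp point (between the pads) lies 54 mm ahead of it (env.nose_length is the distance from the TCP to the fingertips, in m); z points along the fingers, y is the direction in which the jaws open and shut (so a half turn about z gives the same grasp; the last joint's range is limited). The gripper opens to 85 mm and grips with 20 to 120 N. Pads are 22 mm wide; open, the fingers measure 114 mm over their backs; the gripper's body (76 mm by 85 mm) begins 54 mm behind the grasp point. The pads swing forward as they close: fully open they stand 13 mm farther back than shut.
Start: joints at [-1.271, 0.477, 0.022, 1.555, -0.011, 1.109, -0.083], TCP at [0.268, 0.62, 0.304] pointing down, gripper open.
Joint ranges: [-2.96, 2.96], [-0.34, 2.1], [-1.41, 1.46], [0.24, 2.44], [-1.37, 4.51], [0.17, 1.92], [-2.96, 2.96]. Speed limits (rad/s): [2.39, 2.39, 3.14, 3.14, 3.14, 3.14, 3.14].

INTERFACE

Orientations are given as a unit quaternion [w, x, y, z].
In Python, from cell import env, kin, camera, calibration, job gives the robot as it stands. The module is installed in compiled form; this text tells all that it offers. Calls block until the motion is done:
- env.reach(position, orientation): joint-space move of the TCP to a pose.
- env.movel(position, velocity=0.15, rot=None, stop_force=None): straight line of the TCP; rot=None keeps the orientation; velocity is the mean speed in m/s. With stop_force (N) it stops when the force on the tool has changed by that much, and returns True; else False.
- env.goto_joints(angles): joint-space move.
- env.grip(opening, f_grip=None): finger opening in m; f_grip is the grip in N (None keeps the last); returns when the fingers have stopped.
- env.dwell(seconds).
- kin.inverse_kinematics(position, orientation): joint angles nearest the present ones, or None.
- env.get_state(): the state.
- camera(name): name is "side" or "top" or "wrist"; returns (picture, depth): 384x512x3 uint8, blue, green, red; 384x512 float32, m along the optical axis (not along the pixel's ray), 0 where there is no reading.
- calibration(name): a dict with "fx", "fy", "cx", "cy" (pixels), "k1" (the pictures are not rectified: a ray, as slopes to the right and down, at radius r is drawn at 1 + k1 r^2 times it, then the intrinsics apply), "rvec" (rotation vector, rad) and "tvec" (3), from world to camera coordinates, as OpenCV has them. Camera axes: x right, y down, z forward; pixel columns grow to the right and rows downward; lengths in m; the calibration is good to about 2 mm. A picture is of the moment at which its call begins: read the wrist's pose just before it. calibration takes no time and is no camera call; for the wrist camera it gives the pose at the moment of the call.
A pose or a line that the arm cannot do raises env.PlanningError and nothing moves.
- job.job_done(): hands the job in, once; it reports no verdict.
The state is a dict: "time": time; "qpos": joint angles; "joint_velocities": joint speeds; "joint_torque": joint torques, N m; "tcp_pos": TCP position; "orientation": TCP orientation; "force": force on the tool from outside, world axes, zero at the start; "torque": the same for the moment, N m; "opening": finger opening in m.
Only numpy, scipy, OpenCV 4.12 (cv2) and the standard library are available. Lean on these libraries where they do the work, as an engineer would, in place of code of your own. Each camera call takes 0.05 s, during which the arm holds its last target.

TASK

Close the open, loaded centrifuge bucket with its blue screw lid before the spin; its partner at the back is already closed. Set the lid level on the mouth and, pressing lightly, turn it backward (counter-clockwise from above) until you feel it drop in at the thread starts, then screw it forward (clockwise) down to its stop, without forcing it, and let go. Do not disturb the other things on the bench.

Things in the scene. Friction and masses are not known exactly. Their poses are not given: they have to be found in the camera images.
- lid: loose blue fluted screw lid with a grey disc on top, about 90 g, lying upright (open side down) on the bench; outside diameter 62 mm, skirt 26.5 mm high, grey disc 2 mm above that. Origin: centre of the skirt's lower edge; z up. Take it by the skirt from above, at any yaw. Skirt inside diameter 56.8 mm
- lugs (a point): on the lid's axis, 3.5 mm above its lower edge, mid-height of three lugs inside the skirt: 3.2 mm thick, 9 mm long round the wall, 120 degrees apart, tips on a 49 mm circle; one lies at the lid's +x, under the small white line on its rim
- stand: black loading stand, 100 x 100 mm foot, fixed to the bench, holding the open grey bucket with three blood tubes in it. The bucket does not turn in the stand; at what angle its thread stands is not measured. Origin: centre of the stand's underside, z up = the bucket's axis. The bucket's flange, 68 mm across, has its top 80 mm above this
- mouth (a point): centre of the bucket's mouth on its axis, at the top of the lip, 104 mm above the bench. Neck 48 mm across, bevelled to 45 at the lip; outside thread 55 mm across, right-handed, three starts 120 degrees apart, climbing 22.2 mm per turn counter-clockwise. A vertical stop rib, as high as the thread, crosses each ridge 80 degrees clockwise of its start
- on_thread (a point): on the axis, 91.5 mm above the bench: about where the lid's origin is when it is set on at a chance angle, its lugs on top of the ridges (89.4 to 94 mm; 95.5 on a rib, off which it slips first). Turned clockwise it runs against the ribs and stops; turned counter-clockwise (up to about 105 degrees) it climbs to the starts and drops. By luck it drops in at once
- dropped_in (a point): on the axis, 87.5 mm above the bench: where the lid's origin is (87 to 88 mm) after the drop of about 6 mm over the starts; the ribs stop it there after up to 17 degrees more counter-clockwise. Clockwise from there, the lugs run under the ridges and the lid sinks 22.2 mm per turn for 80 to 97 degrees. Play in the thread 1.6 mm up and down, 0.6 mm sideways
- home (a point): on the axis, 82 mm above the bench: where the lid's origin is when it is screwed home, the lugs against the stop ribs, the skirt 2 mm above the flange. Running friction is below 0.1 N m; at the stop the moment jumps. More than 40 N of contact in all (about 0.9 N m) counts as forcing, here or against the ribs; a grip of 12 N or less slips round the skirt before that
- tipbox_purple: loose box of pipette tips, purple foot and clear cover, 99 x 123 x 90 mm, a bystander; origin at the centre of its underside
- sample_rack: loose white sample rack, 27 x 140 x 58 mm, a bystander; origin at the centre of its underside
- marker: loose red and white marker pen, 135 mm long, lying on the bench, a bystander; origin at its underside, mid-length
There are look-alikes about, which are no part of the job. There is more than one size of the lid; the job needs the largest.

How it is judged:
On the way:
1. the lid has dropped level into the thread starts: lower edge less than 88.8 mm above the foot of the stand, within 3 mm of the axis, tilt under 0.06 rad (z of lid in the frame of stand below 0.0888 m and angle between lid's own z axis and vertical below 0.06 rad and horizontal distance between lid and stand below 0.003 m), for 0.1 s.
At the end, for the whole second after the job is handed in: the lid is screwed home on the bucket: its lower edge less than 83.3 mm above the foot of the stand (82 at the stop), within 3 mm of the axis, level within 0.04 rad, at rest and released (z of lid in the frame of stand between 0.079 and 0.0833 m and angle between lid's own z axis and vertical below 0.04 rad and horizontal distance between lid and stand below 0.003 m and linear speed of lid below 0.02 m/s); the robot touches nothing.
It fails at once if the lid forced: more than 40 N in all between the lid and the bucket or stand (contact force between lid and stand above 40 N).
It fails at once if the purple tip box moved more than 20 mm (distance of tipbox_purple from where it was at the start of the episode above 0.02 m).
It fails at once if the sample rack moved more than 20 mm (distance of sample_rack from where it was at the start of the episode above 0.02 m).
It fails at once if the marker moved more than 20 mm (distance of marker from where it was at the start of the episode above 0.02 m).
It also fails if it takes over 72 s, if anything falls off the work surface, if the arm or the gripper's body presses on something with over 40 N, if the wrist force passes 120 N, or if a joint passes its speed limit or range.

## Working session

There is one attempt and no reset: what is moved stays moved. The work goes in short steps, each a Python script; the robot and the scene stay as the last script left them, time stands still between calls to the robot, and variables do not carry over. Pictures are saved under pics/ and viewed, and the job is handed in when it is done.

```bash
mkdir -p pics; ls; python3 - <<'E'
from cell import env,kin,camera,calibration,job
import cv2,numpy as np
s=env.get_state(); print({k:np.round(v,3) for k,v in s.items()})
for n in("side","top","wrist"):
    p,d=camera(n); cv2.imwrite(f"pics/a_{n}.png",p); np.save(f"a_{n}.npy",d); np.save(f"a_{n}_p.npy",p)
    c=calibration(n); np.save(f"a_{n}_c.npy",c); print(n,c)
E
```

```text
pics
{'time': np.float64(0.0), 'qpos': array([-1.271,  0.478,  0.022,  1.556, -0.012,  1.109, -0.083]), 'joint_velocities': array([ 0.001, -0.001,  0.   , -0.001,  0.   ,  0.   , -0.   ]), 'joint_torque': array([-1.0000e-03, -5.9646e+01,  1.6080e+00, -2.8121e+01,  1.2000e-02,
        9.0000e-03,  0.0000e+00]), 'tcp_pos': array([0.267, 0.619, 0.303]), 'orientation': array([-0.   ,  0.202,  0.979, -0.001]), 'force': array([-0.257, -0.275, -0.426]), 'torque': array([-0.008,  0.09 , -0.022]), 'opening': np.float64(0.085)}
side {'fx': 493.7914695095805, 'fy': 493.7914695095805, 'cx': 258.4076207085868, 'cy': 188.18138360524236, 'k1': 0.020963442744236373, 'rvec': array([ 2.17042772, -0.40559453,  0.21789676]), 'tvec': array([-0.43334883,  0.2000906 ,  1.00845111])}
top {'fx': 348.6542799093924, 'fy': 348.6542799093924, 'cx': 251.41377670874715, 'cy': 192.02940699636417, 'k1': -0.07153317665067417, 'rvec': array([ 2.17399607, -2.13346546,  0.0656844 ]), 'tvec': array([0.07167398, 0.49223394, 0.97023204])}
wrist {'fx': 313.73260657600053, 'fy': 313.73260657600053, 'cx': 253.39394160674112, 'cy': 194.03775532034848, 'k1': -0.08085616415024391, 'rvec': array([-2.38892044, -1.57210648, -0.25584269]), 'tvec': array([-0.67505488, -0.04213607,  0.37979959])}
```

View pics/a_side.png

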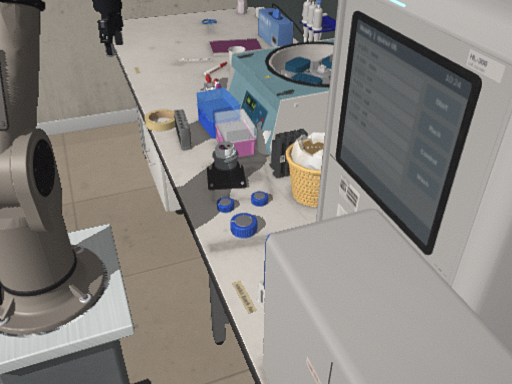

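View pics/a_top.png

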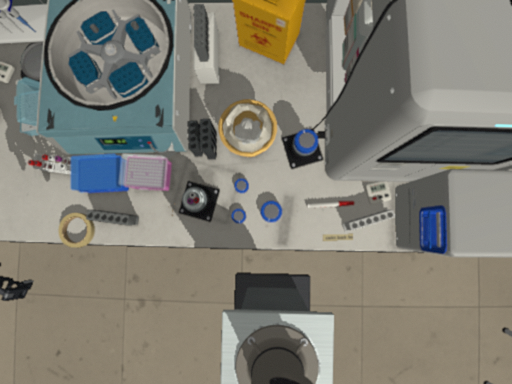

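View pics/a_wrist.png

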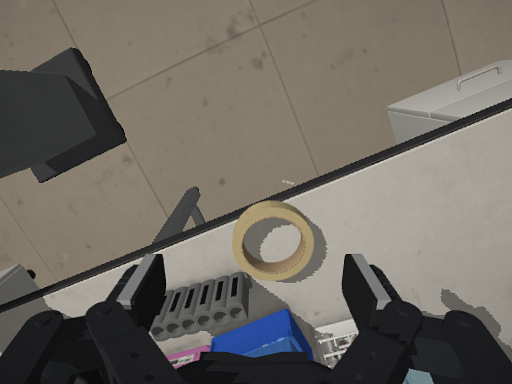

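The top view shows loose blue lids at (241,184), (238,215) and (271,211). The last is clearly the largest, so it fits the job. The open stand is at (199,200), and the closed partner at (303,144) is no part of it. I'll confirm with a crop and measure.

```bash
cat > h.py <<'E'
import numpy as np,cv2
def K(c): return np.array([[c['fx'],0,c['cx']],[0,c['fy'],c['cy']],[0,0,1.]])
def ray(c,uv):
    q=cv2.undistortPoints(np.array(uv,float).reshape(-1,1,2),K(c),np.array([c['k1'],0,0,0,0.])).reshape(-1,2)
    R=cv2.Rodrigues(c['rvec'])[0]; t=np.array(c['tvec'])
    return -R.T@t, np.c_[q,np.ones(len(q))]@R
def plane(c,uv,z):
    o,d=ray(c,uv); return o+d*((z-o[2])/d[:,2:3])
def proj(c,X):
    return cv2.projectPoints(np.array(X,float).reshape(-1,1,3),np.array(c['rvec']),np.array(c['tvec']),K(c),np.array([c['k1'],0,0,0,0.]))[0].reshape(-1,2)
def circ(P):
    A=np.c_[2*P[:,:2],np.ones(len(P))]; s=np.linalg.lstsq(A,(P[:,:2]**2).sum(1),rcond=None)[0]
    return s[:2],np.sqrt(s[2]+s[0]**2+s[1]**2)
E
python3 - <<'E'
from h import *
for n in("top","side"):
    p=np.load(f"a_{n}_p.npy");d=np.load(f"a_{n}.npy");c=np.load(f"a_{n}_c.npy",allow_pickle=True).item()
    hsv=cv2.cvtColor(p,cv2.COLOR_BGR2HSV); m=cv2.inRange(hsv,(105,120,60),(130,255,255))
    N,l,s,ce=cv2.connectedComponentsWithStats(m)
    for i in range(1,N):
        if s[i,4]<25: continue
        cs=cv2.findContours((l==i).astype(np.uint8),0,2)[0][0].reshape(-1,2)
        (u,v),r=cv2.minEnclosingCircle(cs); X=plane(c,cs,.0265); q,R=circ(X)
        print(n,s[i],(round(u),round(v)),"C",q.round(4),"D",round(2*R,4), plane(c,[(u,v)],.0265)[0].round(4), d[int(v),int(u)])
    if n=="top": a=p[155:235,165:325]; cv2.imwrite("pics/b_top.png",cv2.resize(a,None,fx=5,fy=5,interpolation=2))
    else: a=p[130:250,180:300]; cv2.imwrite("pics/b_side.png",cv2.resize(a,None,fx=5,fy=5,interpolation=2))
E
```

```text
top [294 129  24  24 258] (306, 141) C [ 0.6431 -0.0729] D 0.0608 [ 0.6426 -0.0735  0.0265] 0.9168096
top [  71  154   57   39 1828] (99, 174) C [0.5374 0.5384] D 0.1584 [0.538  0.5329 0.0265] 0.94471836
top [235 179  13  14  79] (241, 185) C [0.5101 0.1104] D 0.039 [0.5096 0.1109 0.0265] 1.002988
top [261 201  21  21 167] (271, 211) C [0.4378 0.0246] D 0.0573 [0.4376 0.0249 0.0265] 0.9839908
top [ 419  206   28   48 1004] (434, 230) C [ 0.393  -0.4305] D 0.1171 [ 0.3925 -0.439   0.0265] 0.8105254
top [232 209  14  14  72] (238, 216) C [0.4233 0.1174] D 0.0357 [0.4231 0.1171 0.0265] 0.9938846
side [272   9   9  10  66] (276, 14) C [1.1278 1.4504] D 0.1042 [1.1288 1.4498 0.0265] 2.0735216
side [314  16  22  17 193] (324, 26) C [1.2391 1.2591] D 0.2185 [1.2587 1.1942 0.0265] 1.8281443
side [207  19   9   5  25] (211, 20) C [0.7881 1.4482] D 0.0505 [0.7965 1.4544 0.0265] 2.4121242
side [ 197   88   43   50 1118] (215, 112) C [0.5303 0.5925] D 0.2175 [0.537  0.5667 0.0265] 1.4379786
side [251 192  17  14 132] (259, 198) C [0.502  0.0903] D 0.043 [0.5023 0.0904 0.0265] 1.2243928
side [217 197  17  16 146] (225, 204) C [0.4171 0.0968] D 0.0513 [0.4174 0.0971 0.0265] 1.2064489
side [231 213  26  25 357] (244, 225) C [0.4335 0.01  ] D 0.0675 [0.4317 0.0077 0.0265] 1.126229
```

View pics/b_top.png

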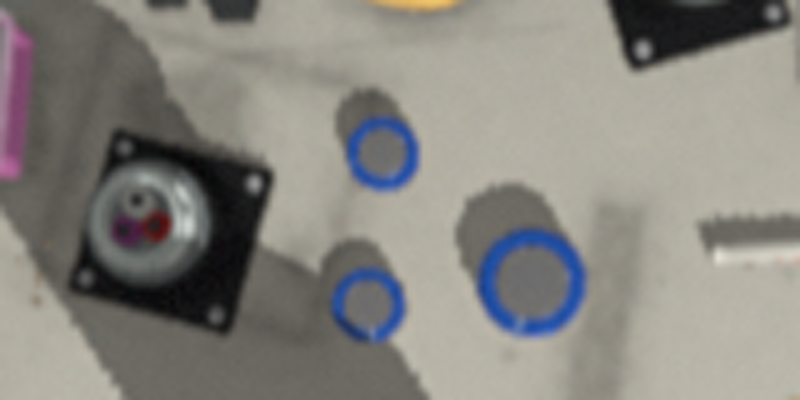

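View pics/b_side.png

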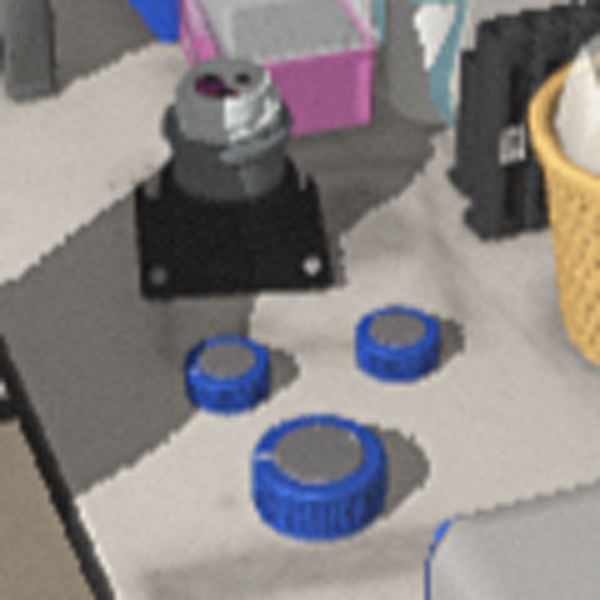

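Confirmed: the lid at crop (531,282), i.e. top (271,211), is the large one, about 62 mm across with a white line on its rim. The other two are about 40 mm. Next I take a wrist view of the lid and the stand.

```bash
cat >> h.py <<'E'
from scipy.spatial.transform import Rotation as Ro
def quat(psi): # tool down, y axis of the tool at world angle psi(+90 convention below)
    # x_tool = (cos psi, sin psi,0), z down, y_tool = z x x
    x=np.array([np.cos(psi),np.sin(psi),0]); z=np.array([0,0,-1.]); y=np.cross(z,x)
    q=Ro.from_matrix(np.c_[x,y,z]).as_quat(); return [q[3],q[0],q[1],q[2]]
def psi_of(o):
    R=Ro.from_quat([o[1],o[2],o[3],o[0]]).as_matrix(); return np.arctan2(R[1,0],R[0,0])
E
python3 - <<'E'
from h import *
from cell import env,kin,camera,calibration,job
n="top";c=calibration("top")
print("nose",env.nose_length)
print("mouth",plane(c,[(195,199.4)],.104),"foot",plane(c,[(199.2,201.2)],.0), plane(c,[(199.2,201.2)],.03))
print("tipbox corners",plane(c,[(172,156),(171,192),(121,153),(120,189)],.09).round(3))
print("marker",plane(c,[(307,205),(354,204)],0.01).round(3))
w=calibration("wrist"); R=cv2.Rodrigues(w['rvec'])[0]; C=-R.T@w['tvec']; s=env.get_state()
print("cam",C,"fwd",R[2],"tcp",s['tcp_pos'],"psi",psi_of(s['orientation']))
p=np.array([.44,.16,.33])
for d in np.arange(-180,180,30):
    q=kin.inverse_kinematics(p,quat(np.radians(d))); print(d,None if q is None else np.round(q,2))
E
```

```text
nose 0.0726
mouth [[0.46100452 0.22678473 0.104     ]] foot [[0.46355088 0.23501336 0.        ]] [[0.46150114 0.22935902 0.03      ]]
tipbox corners [[0.58  0.298 0.09 ]
 [0.481 0.296 0.09 ]
 [0.587 0.442 0.09 ]
 [0.487 0.439 0.09 ]]
marker [[ 0.458 -0.079  0.01 ]
 [ 0.463 -0.215  0.01 ]]
cam [0.19297675 0.65217025 0.37303647] fwd [ 0.29182438 -0.12641829 -0.94808067] tcp [0.26754453 0.61933649 0.30314493] psi 2.7338231500565553
-180 [-0.69  0.1   0.22  2.01 -0.03  1.03  1.12]
-150 [-0.59  0.1   0.12  2.01 -0.01  1.03  1.63]
-120 [-0.53  0.1   0.05  2.   -0.01  1.03  2.14]
-90 [-0.45  0.11 -0.03  2.    0.    1.04  2.66]
-60 [-1.61  0.25  1.34  2.05 -0.28  1.05 -2.76]
-30 [-1.61  0.25  1.34  2.05 -0.28  1.05 -2.23]
0 [-1.1   0.1   0.67  2.03 -0.07  1.03 -1.96]
30 [-1.04  0.1   0.61  2.03 -0.07  1.03 -1.45]
60 [-0.96  0.1   0.52  2.03 -0.06  1.03 -0.94]
90 [-0.9   0.1   0.46  2.02 -0.05  1.03 -0.42]
120 [-0.83  0.1   0.38  2.02 -0.04  1.03  0.09]
150 [-0.76  0.1   0.3   2.02 -0.03  1.03  0.6 ]
```

```bash
python3 - <<'E'
from h import *
from cell import env,kin,camera,calibration,job
env.reach([.53,.13,.30],quat(np.radians(170))); env.dwell(.3)
c=calibration("wrist");p,d=camera("wrist")
s=env.get_state();print(s['time'],s['tcp_pos'].round(4),s['qpos'].round(2))
np.save("c_p.npy",p);np.save("c_d.npy",d);np.save("c_c.npy",c);cv2.imwrite("pics/c.png",p)
print(proj(c,[[.438,.025,.0265],[.461,.227,.104]]))
hsv=cv2.cvtColor(p,cv2.COLOR_BGR2HSV); m=cv2.inRange(hsv,(105,120,50),(130,255,255))
N,l,st,ce=cv2.connectedComponentsWithStats(m)
for i in range(1,N):
    if st[i,4]<100: continue
    cs=cv2.findContours((l==i).astype(np.uint8),0,2)[0][0].reshape(-1,2)
    q,R=circ(plane(c,cs,.0265)); print(st[i],q.round(4),R.round(4))
E
```

```text
2.5 [0.53   0.1303 0.2999] [-0.59  0.27  0.28  1.89 -0.09  1.    1.13]
[[140.48399209  99.57173663]
 [354.70026911  86.66267503]]
[205  50  40  41 660] [0.4256 0.119 ] 0.0179
[ 114   71   61   59 1590] [0.4389 0.028 ] 0.0315
[216 132  37  37 580] [0.5097 0.1134] 0.0203
[  57  267   61   52 1348] [ 0.666  -0.1212] 0.0397
```

View pics/c.png

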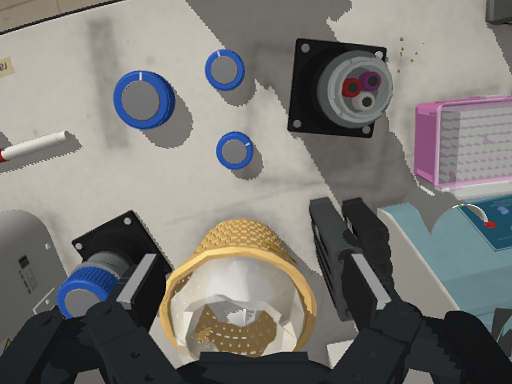

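The wrist view shows the lid at (144,100), the open bucket at (353,88) and the small lids at (225,70) and (235,150). I'll take a close view of the lid and the mouth with identical camera geometry, so that calibration bias cancels.

```bash
python3 - <<'E'
from h import *
from cell import env,kin,camera,calibration,job
psi=np.radians(105); xt=np.array([np.cos(psi),np.sin(psi),0])
for nm,T in (("m",np.array([.461,.228,.104])),("l",np.array([.4385,.027,.0285]))):
    env.reach(T-xt*.05+[0,0,.1415],quat(psi)); env.dwell(.3)
    c=calibration("wrist");p,d=camera("wrist")
    s=env.get_state();print(nm,s['time'],s['tcp_pos'].round(4),s['qpos'].round(2),proj(c,[T]))
    np.save(f"d_{nm}p.npy",p);np.save(f"d_{nm}d.npy",d);np.save(f"d_{nm}c.npy",c);cv2.imwrite(f"pics/d_{nm}.png",p)
E
```

```text
m 3.95 [0.4741 0.1796 0.2456] [-0.85  0.29  0.44  2.03 -0.16  0.85 -0.06] [[252.17242775 139.00729303]]
l 5.1667 [ 0.4518 -0.0205  0.1702] [-0.49  0.34  0.47  2.22 -0.25  0.64  0.43] [[251.38653266 140.62725173]]
```

View pics/d_m.png

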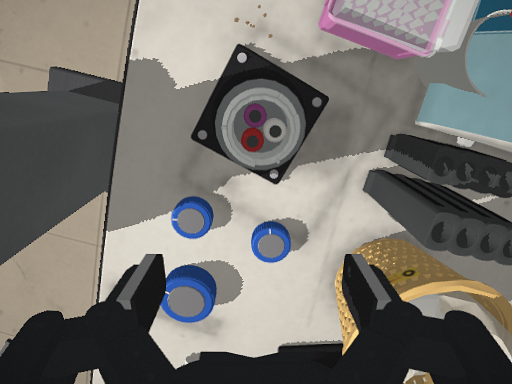

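View pics/d_l.png

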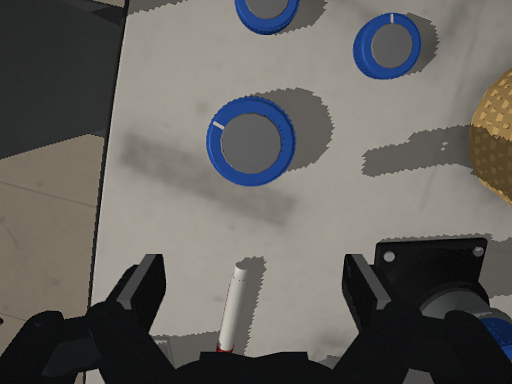

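The mouth shows near (259,124) and the lid disc near (251,142). Measuring both.

```bash
python3 - <<'E'
from h import *
L=lambda n:np.load(n,allow_pickle=True)
p,d,c=L("d_lp.npy"),L("d_ld.npy"),L("d_lc.npy").item()
hsv=cv2.cvtColor(p,cv2.COLOR_BGR2HSV); m=cv2.inRange(hsv,(105,120,50),(130,255,255))
cs,h=cv2.findContours(m,cv2.RETR_CCOMP,cv2.CHAIN_APPROX_NONE)
for k,x in enumerate(cs):
    if len(x)>60:
        x=x.reshape(-1,2)
        for z in (.0265,.0285):
            q,R=circ(plane(c,x,z)); print("lid hole" if h[0][k][3]>=0 else "outer",z,q.round(4),R.round(4),x.mean(0).round(1))
print("lid depth z: cam", d[142,251])
# mouth via depth
p,d,c=L("d_mp.npy"),L("d_md.npy"),L("d_mc.npy").item()
v,u=np.mgrid[40:190,180:340]; uv=np.c_[u.ravel(),v.ravel()]
o,D=ray(c,uv); P=o+D*d[uv[:,1],uv[:,0]][:,None]
Z=P[:,2].reshape(v.shape)
print("z row at 124:",(Z[84,20:140:3]*1000).round(0))
for lo,hi in((.1005,.107),(.094,.107),(.078,.083)):
    M=((Z>lo)&(Z<hi)).astype(np.uint8)
    cs,_=cv2.findContours(M,cv2.RETR_EXTERNAL,cv2.CHAIN_APPROX_NONE); x=max(cs,key=len).reshape(-1,2)
    hu=cv2.convexHull(x).reshape(-1,2)
    for nm,y in(("cont",x),("hull",hu)):
        zz=.104 if lo>.09 else .08
        q,R=circ(plane(c,y+[180,40],zz)); print(lo,nm,len(y),q.round(4),R.round(4))
a=p[60:190,185:325]; cv2.imwrite("pics/e_m.png",cv2.resize(a,None,fx=4,fy=4,interpolation=2))
# foot studs
for uvv in [[(242,57),(317,102),(275,174),(202,135)]]: 
    for z in(.0,.01,.02): F=plane(c,uvv,z); print("foot",z,F.mean(0).round(4),np.linalg.norm(F[0]-F[1]).round(4))
E
```

```text
outer 0.0265 [ 0.7032 -0.0934] 0.0257 [500.4 334.4]
outer 0.0285 [ 0.7007 -0.092 ] 0.0255 [500.4 334.4]
outer 0.0265 [0.4385 0.0251] 0.0303 [250.8 140.8]
outer 0.0285 [0.4384 0.0255] 0.03 [250.8 140.8]
lid hole 0.0265 [0.4373 0.0248] 0.0218 [247.  140.7]
lid hole 0.0285 [0.4372 0.0251] 0.0216 [247.  140.7]
outer 0.0265 [0.5067 0.1084] 0.0211 [386.9  46.1]
outer 0.0285 [0.506 0.108] 0.0209 [386.9  46.1]
lid hole 0.0265 [0.5087 0.1108] 0.0145 [391.  42.]
lid hole 0.0285 [0.5079 0.1103] 0.0143 [391.  42.]
outer 0.0265 [0.4256 0.1102] 0.0156 [266.6  15.7]
outer 0.0285 [0.4257 0.1098] 0.0155 [266.6  15.7]
lid depth z: cam 0.2123615
z row at 124: [  9.  11.  10.  10.  10.  78.  80.  80.  92. 102. 104.  84.  81.  80.
  79.  80. 100. 101. 101. 100. 101.  99.  98. 100. 100. 100. 102. 100.
 100.  83. 104. 102.  94.  94. 316.  80. 316.   9.   1.  -0.]
0.1005 cont 194 [0.4648 0.2357] 0.0225
0.1005 hull 35 [0.4648 0.2357] 0.0228
0.094 cont 267 [0.4646 0.2361] 0.024
0.094 hull 19 [0.4646 0.2361] 0.026
0.078 cont 257 [0.4649 0.2354] 0.0333
0.078 hull 36 [0.4649 0.2353] 0.0336
foot 0.0 [0.4661 0.2343 0.    ] 0.0835
foot 0.01 [0.4657 0.2351 0.01  ] 0.0808
foot 0.02 [0.4652 0.2359 0.02  ] 0.0782
```

View pics/e_m.png

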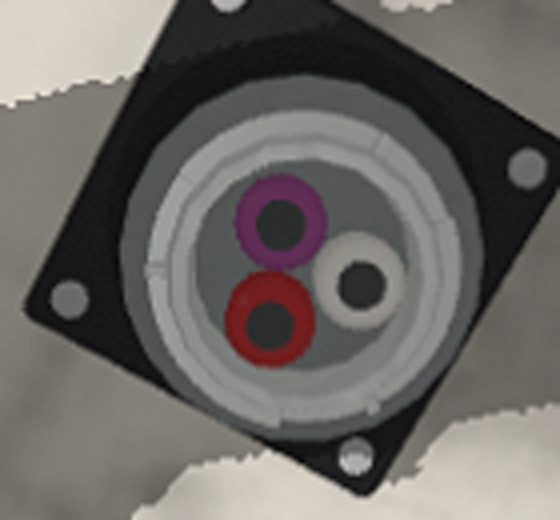

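Mouth (lip and flange agree): (0.4648, 0.2355). Lid: (0.438, 0.025). Next is a centring grip on the lid, then release and re-measure to get the camera–tool bias.

```bash
cat >> h.py <<'E'
def lidmeas(c,p,z0=0.):
    hsv=cv2.cvtColor(p,cv2.COLOR_BGR2HSV); m=cv2.inRange(hsv,(105,120,50),(130,255,255))
    cs,h=cv2.findContours(m,cv2.RETR_EXTERNAL,cv2.CHAIN_APPROX_NONE)
    x=min((x for x in cs if len(x)>60),key=lambda x:np.hypot(*(x.reshape(-1,2).mean(0)-[252,140]))).reshape(-1,2)
    hu=cv2.convexHull(x); f=np.zeros(m.shape,np.uint8); cv2.drawContours(f,[hu],-1,255,-1)
    o=cv2.findContours(f,0,1)[0][0].reshape(-1,2)
    g=cv2.morphologyEx(((f>0)&(hsv[...,1]<90)).astype(np.uint8),cv2.MORPH_OPEN,np.ones((9,9)))
    i=max(cv2.findContours(g,0,1)[0],key=len).reshape(-1,2)
    return circ(plane(c,o,z0+.0265)),circ(plane(c,i,z0+.0285))
E
python3 - <<'E'
from h import *
from cell import env,kin,camera,calibration,job
L=lambda n:np.load(n,allow_pickle=True)
print(lidmeas(L("d_lc.npy").item(),L("d_lp.npy")))
psi=np.radians(105); xt=np.array([np.cos(psi),np.sin(psi),0])
env.reach([.438,.025,.15],quat(psi))
print(env.movel([.438,.025,.075],velocity=.08,stop_force=8), env.get_state()['tcp_pos'],env.get_state()['force'])
env.grip(.055,f_grip=20); s=env.get_state(); print("grip",s['opening'],s['tcp_pos'],s['force'].round(2),s['torque'].round(3))
env.grip(.085); env.movel([.438,.025,.15])
T=np.array([.4385,.027,.0285])
env.reach(T-xt*.05+[0,0,.1415],quat(psi)); env.dwell(.3)
c=calibration("wrist");p,d=camera("wrist"); cv2.imwrite("pics/f.png",p)
print(lidmeas(c,p)); print(env.get_state()['time'])
E
```

```text
((array([0.43843857, 0.02518608]), np.float64(0.030482602205268525)), (array([0.43840417, 0.02497533]), np.float64(0.02035392139165488)))
False [0.43830451 0.02497502 0.07533931] [-0.03014361  0.10377091 -0.12617492]
grip 0.06162124603652266 [0.43828738 0.02511957 0.07550216] [-1.22 -0.49  5.76] [-0.02   0.294 -0.01 ]
((array([0.43888852, 0.02532474]), np.float64(0.030472232350980778)), (array([0.43890986, 0.02500536]), np.float64(0.020396841250725845)))
8.6083
```

Grip opening was 61.6 mm (right for 62). Bias is about 0.6 mm in x and under 0.2 mm in y, so the tool target over the mouth is (0.4642, 0.2354). Next: grasp, carry and lower until contact.

```bash
python3 - <<'E'
from h import *
from cell import env,kin,camera,calibration,job
psi=np.radians(105)
env.reach([.4383,.025,.15],quat(psi))
env.movel([.4383,.025,.0755],velocity=.1)
env.grip(.055,f_grip=25); s=env.get_state(); print("grip",s['opening'],s['tcp_pos'].round(4),s['force'].round(2))
env.movel([.4383,.025,.2],velocity=.15)
env.reach([.4642,.2354,.2],quat(psi)); env.dwell(.4)
p,d=camera("side"); cv2.imwrite("pics/g.png",cv2.resize(p[110:230,170:290],None,fx=5,fy=5,interpolation=2))
s=env.get_state(); print(s['time'],s['opening'],s['tcp_pos'].round(4),s['force'].round(2),s['torque'].round(3),s['qpos'].round(2))
E
```

```text
grip 0.06149803211043422 [0.4387 0.0251 0.0762] [-0.6  -0.98  5.37]
12.45 0.061357231617502526 [0.4643 0.235  0.2001] [ 0.31 -0.   -1.15] [ 0.01  -0.033  0.021] [-0.94  0.38  0.43  2.04 -0.22  0.77 -0.11]
```

View pics/g.png

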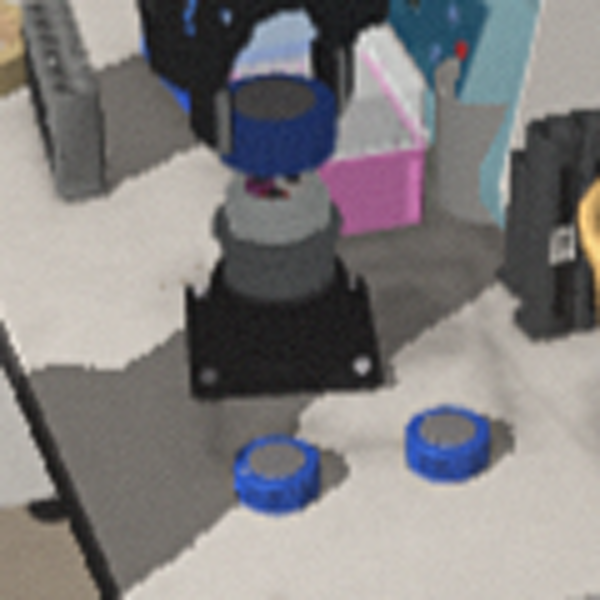

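The lid is held level directly above the mouth. Lowering slowly.

```bash
python3 - <<'E'
from h import *
from cell import env,kin,camera,calibration,job
env.movel([.4642,.2354,.186],velocity=.06); env.dwell(.2)
f0=env.get_state(); np.save("f0.npy",np.r_[f0['force'],f0['torque']]); print(f0['force'].round(2),f0['torque'].round(3))
r=env.movel([.4642,.2354,.1635],velocity=.015,stop_force=4)
s=env.get_state(); print(r,s['time'],s['tcp_pos'].round(4),"lidz",s['tcp_pos'][2]-.0758,s['force'].round(2),s['torque'].round(3),s['opening'])
env.dwell(.2)
s=env.get_state(); print(s['tcp_pos'].round(4),s['force'].round(2),s['torque'].round(3))
E
```

```text
[-0.34 -0.01 -1.18] [-0.009  0.038  0.024]
False 14.6833 [0.4643 0.2354 0.1636] lidz 0.08778156944954632 [-0.43  0.11 -1.02] [-0.059 -0.047  0.004] 0.06122260515582113
[0.4642 0.2354 0.1636] [-0.24 -0.27  0.2 ] [-0.038  0.023  0.032]
```

No contact down to a lid height of about 87.8 mm, so it may have dropped in by luck. I'll check by probing gently downward and looking from the side.

```bash
python3 - <<'E'
from h import *
from cell import env,kin,camera,calibration,job
r=env.movel([.4642,.2354,.1605],velocity=.01,stop_force=4)
s=env.get_state(); print(r,s['time'],s['tcp_pos'].round(4),"lidz",s['tcp_pos'][2]-.0758,s['force'].round(2),s['torque'].round(3),s['opening'])
p,d=camera("side"); cv2.imwrite("pics/h.png",cv2.resize(p[110:230,170:290],None,fx=5,fy=5,interpolation=2))
np.save("h_p.npy",p)
E
```

```text
True 15.1 [0.4643 0.2355 0.163 ] lidz 0.08720757928755804 [-1.11  0.03  4.85] [-0.109  0.153  0.025] 0.061574277648786445
```

View pics/h.png

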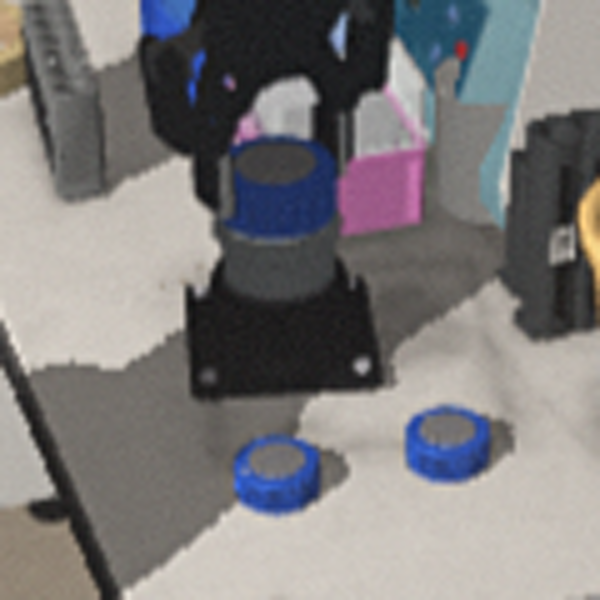

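The side view shows the lid level and low, with its skirt just above the flange. The floor at 87.2 mm matches dropped_in (87–88) and is below the on-ridge range (89.4 and up). I'll turn clockwise along the helix, watching moment and force. A rib would block it at once if it were only on a ridge.

```bash
cat > turn.py <<'E'
from h import *
from cell import env
f0=np.load("f0.npy")
def turn(psi,psi_end,z,step=2.,tmax=.3,zmin=.156):
    """degrees; negative direction = clockwise"""
    sg=np.sign(psi_end-psi); k=0
    while sg*(psi_end-psi)>1e-6:
        d=sg*min(step,abs(psi_end-psi)); zn=max(z+d/360*.0222,zmin)
        env.movel([.4642,.2354,zn],velocity=.002,rot=quat(np.radians(psi+d)))
        psi+=d; z=zn
        s=env.get_state(); w=np.r_[s['force'],s['torque']]-f0; k+=1
        if k%4==0 or abs(w[5])>.15 or abs(w[2])>5:
            print(round(psi,1),"t%.2f z%.2f lid%.2f"%(s['time'],s['tcp_pos'][2]*1e3,s['tcp_pos'][2]*1e3-75.8),"F",w[:3].round(1),"Tz %.3f"%w[5],"psi_act %.2f"%np.degrees(psi_of(s['orientation'])),flush=True)
        if abs(w[5])>tmax or np.linalg.norm(w[:3])>15: print("STOP"); break
        if w[2]>4: z+=.00015
        elif w[2]<-4: z-=.00015
    return psi,z
E
python3 - <<'E'
from turn import *
env.movel([.4642,.2354,.1635],velocity=.01)
s=env.get_state(); print(s['time'],(np.r_[s['force'],s['torque']]-f0).round(2))
print(turn(105,89,.1635))
print(env.get_state()['time'],env.get_state()['qpos'].round(2))
E
```

```text
15.4333 [ 0.96 -0.32 -0.96  0.05 -0.1  -0.04]
97.0 t16.43 z162.99 lid87.19 F [ 0.6 -0.1  0.6] Tz 0.031 psi_act 97.08
89.0 t17.43 z162.50 lid86.70 F [0.4 0.4 0.5] Tz -0.004 psi_act 89.08
(np.float64(89.0), np.float64(0.16251333333333332))
17.4333 [-0.97  0.45  0.47  2.07 -0.32  0.69 -0.3 ]
```

```bash
python3 - <<'E'
from turn import *
p,z=turn(89,35,.16251333)
print(p,z,env.get_state()['time'],env.get_state()['qpos'].round(2))
E
```

```text
81.0 t18.43 z162.01 lid86.21 F [0.5 0.1 0.2] Tz -0.045 psi_act 81.08
73.0 t19.43 z161.53 lid85.73 F [ 0.3 -0.  -0.5] Tz -0.060 psi_act 73.08
65.0 t20.43 z161.02 lid85.22 F [-0.3  0.   1.2] Tz -0.008 psi_act 65.08
57.0 t21.43 z160.54 lid84.74 F [ 1.  -0.4 -0.4] Tz -0.073 psi_act 57.08
49.0 t22.43 z160.08 lid84.28 F [1.7 0.2 0.4] Tz -0.077 psi_act 49.08
41.0 t23.43 z159.56 lid83.76 F [2.1 0.2 0.3] Tz 0.014 psi_act 41.08
35.0 0.15918332999999993 24.1833 [-1.15  0.52  0.72  2.08 -0.52  0.72 -1.05]
```

```bash
python3 - <<'E'
from turn import *
p,z=turn(35,25,.15918333,step=2,tmax=.25)
if p<=25.01: p,z=turn(p,2,z,step=.7,tmax=.25)
print(p,z,env.get_state()['time'],env.get_state()['qpos'].round(2))
E
```

```text
27 t25.18 z158.68 lid82.88 F [2.1 0.4 1.7] Tz -0.016 psi_act 27.07
23.6 t25.93 z158.59 lid82.79 F [ 3.3 -0.5  1.5] Tz 0.219 psi_act 23.62
22.9 t26.18 z158.55 lid82.75 F [ 4.4 -1.7  2.9] Tz 0.382 psi_act 22.91
STOP
22.900000000000002 0.1584371633333333 26.1833 [-1.19  0.54  0.78  2.08 -0.57  0.74 -1.22]
```

The moment jumped to 0.38 N m after 82° clockwise, with the lid at about 82.7 mm, so it is at its stop. Relieving the moment, releasing, lifting straight up and checking.

```bash
python3 - <<'E'
from turn import *
from cell import camera,calibration
env.movel([.4642,.2354,.1585],velocity=.002,rot=quat(np.radians(23.8)))
s=env.get_state(); print((np.r_[s['force'],s['torque']]-f0).round(2))
env.grip(.085)
env.movel([.4642,.2354,.22],velocity=.06)
psi=np.radians(60); xt=np.array([np.cos(psi),np.sin(psi),0])
T=np.array([.4648,.2355,.1105])
env.reach(T-xt*.05+[0,0,.1415],quat(psi)); env.dwell(.3)
c=calibration("wrist");p,d=camera("wrist"); cv2.imwrite("pics/i.png",p)
print(lidmeas(c,p,.082))
u,v=proj(c,[T])[0]; v0,u0=int(v),int(u)
g,h=np.mgrid[v0-60:v0+60,u0-60:u0+60]; uv=np.c_[h.ravel(),g.ravel()]
o,D=ray(c,uv); P=o+D*d[uv[:,1],uv[:,0]][:,None]
r=np.hypot(*(P[:,:2]-T[:2]).T); m=(r<.016)&(P[:,2]>.09)
A=np.c_[P[m,:2]-T[:2],np.ones(m.sum())]; k=np.linalg.lstsq(A,P[m,2],rcond=None)[0]
print("disc height",k[2],"median",np.median(P[m,2]),"slope",k[:2],"n",m.sum())
fl=(r>.0325)&(r<.0335)&(P[:,2]>.07)&(P[:,2]<.085); print("flange z",np.median(P[fl,2]) if fl.any() else None)
p2,_=camera("side"); cv2.imwrite("pics/j.png",cv2.resize(p2[110:230,170:290],None,fx=5,fy=5,interpolation=2))
print(env.get_state()['time'])
E
```

```text
[ 3.9  -1.5   2.08 -0.16 -0.84  0.24]
((array([0.46473786, 0.23586313]), np.float64(0.03059377777828947)), (array([0.46471613, 0.23571881]), np.float64(0.020409147654884392)))
disc height 0.11035227622140849 median 0.11034736071521943 slope [-0.00157727 -0.00296033] n 1762
flange z 0.07957669019978116
28.9167
```

View pics/i.png

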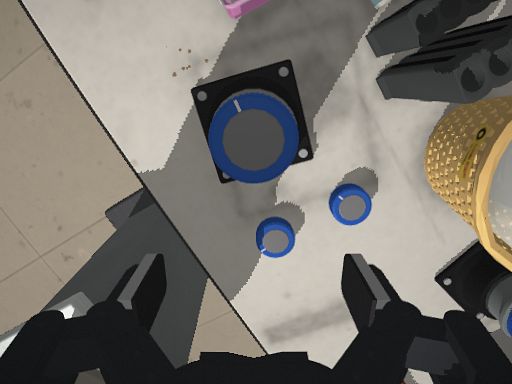

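View pics/j.png

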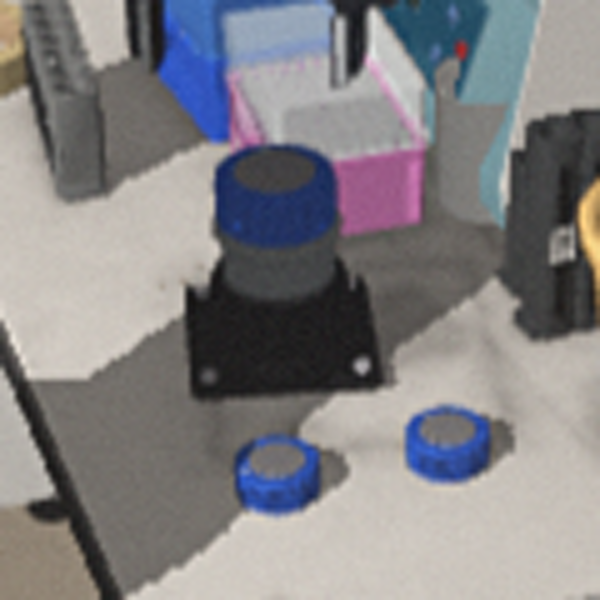

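The wrist view shows the lid centred on the stand at (253,138), and the side view shows it level just above the flange. The disc height of 110.35 mm puts the lower edge at about 81.9–82.2 mm, with tilt about 0.003 rad. It is home, so I'm handing in.

```bash
python3 - <<'E'
from cell import job
print(job.job_done())
E
```

```text
the job is handed in; nothing more can be done
None
```

The largest blue lid is screwed home on the open bucket and released, and the job was handed in at about 29 s on the robot's clock.

**What I did:** I centred the grip on the lid and set it level on the mouth. It dropped in at once (lower edge about 87.2 mm under a light press), so I skipped the backward turn. I then turned it clockwise 82° in small steps. The moment stayed below 0.1 N m until it jumped to 0.38 N m at the stop. I eased back about 1°, released and lifted clear.

**Last checks:**
- **Height:** the lower edge is at about 81.9 mm by depth, or about 82.2 mm measured against the flange. In the grip just before release I read about 82.7 mm, which the 1.6 mm of thread play explains.
- **Position and level:** the lid is within about 0.5 mm of the axis, and its tilt is about 0.003 rad.
- **Force:** the readings I took on the thread stayed below 7 N.
- **Bystanders:** the tip box looked undisturbed in the last side view. I did not look at the sample rack or the marker again, but the arm passed clear of where I first saw them.

No check failed.

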